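Test-run a model shunter on the roller stand

ROBOT

A 6-joint arm with a two-finger parallel gripper is mounted at the origin on the work surface. World frame = base frame: x ahead of the robot, y to its left, z up, the work surface at z = 0. Lengths are in mm, angles in rad, forces in N, time in s.
With the tool pointing down it reaches from about 275 to 1000 mm from the base axis. Payload 8.4 kg.
Tool frame: the origin (TCP) lies at the centre of the arm's flange, where the gripper is bolted on; the fingertips stand r.tip_extent ahead of it and the grasp point (between the pads) lies 155 mm ahead of it (r.tip_extent is the distance from the TCP to the fingertips, in mm); z points along the fingers, y is the direction in which the jaws open and shut (so a half turn about z gives the same grasp; the last joint's range is limited). The gripper opens to 85 mm and grips with 20 to 120 N. Pads are 22 mm wide; open, the fingers measure 114 mm over their backs; the gripper's body (76 mm by 85 mm) begins 54 mm behind the grasp point. The pads swing forward as they close: fully open they stand 13 mm farther back than shut.
Start: joints at [1.313, 0.353, 1.633, -0, 1.155, -0.002], TCP at [158.136, 604.667, 404.681] pointing down, gripper open.
Joint ranges: [-2.63, 2.63], [-0.92, 2.1], [0.06, 2.66], [-1.3, 4.44], [0, 2.69], [-3.02, 3.02]. Speed limits (rad/s): [2.22, 2.22, 2.79, 3.14, 3.14, 3.14].

INTERFACE

Orientations are given as [roll, pitch, yaw] about the fixed x, y, z axes, in that order (R = Rz(yaw) Ry(pitch) Rx(roll)).
In Python, from rig import sense, grab_frame, job, r gives the robot as it stands. The module is installed in compiled form; this text tells all that it offers.
- The arm moves only by the shell command python3 -m creep 'ROWS' [FORCE]. ROWS is JSON, a list of rows, each a list of 7 numbers: the turn, a rotation vector about the tool's x, y, z in rad, then the shift along the tool's x, y, z in mm, then the closure, from 0 (fully open) to 1 (shut). In form: [[wx, wy, wz, dx, dy, dz, fingers], ...]. A call has 1 to 10 rows; each row shifts and turns the pose as measured when the row begins, along the tool's axes as they then stand; what a row does not reach is not made up. A row lasts 1/12 s, in which the tool goes at most 41.7 mm and 7.16 degrees, less where a joint would pass 70% of its speed; a pose out of reach is approached as far as the arm can. A call with a gripper value outside its range is refused whole. The fingers move at their own pace and stop on an object; FORCE is the grip in N (left out, the last holds). Time passes only in rows, so rows that do not move let the fingers close. It gives the time, the measured TCP pose, the force and the opening at its end, in the units of the state.
- sense(): the state, without advancing time (a new reading comes with each control period).
- grab_frame(name): name is "scene" or "side" or "wrist"; returns a dict with "color" (480x640x3 uint8, red, green, blue), "mtx" (3x3 intrinsics, pixels), "T" (4x4, takes a point from camera to world coordinates). Camera axes: x right, y down, z forward; pixel columns grow to the right and rows downward; lengths in mm; the calibration is good to about 2 mm. A picture is of the moment at which its call begins. There is no depth.
- job.sign_off(): hands the job in, once; it reports no verdict.
The state is a dict: "clock": time; "qpos": joint angles; "qvel": joint speeds; "joint_efforts": joint torques, N m; "eef_pos": TCP position; "tcp_rot": TCP orientation; "contact_force": force on the tool from outside, world axes, zero at the start; "wrist_torque": the same for the moment, N m; "opening": opening from 0.0 (shut) to 1.0 (fully open).
Only numpy, scipy, OpenCV 4.12 (cv2) and the standard library are available. Lean on these libraries where they do the work, as an engineer would, in place of code of your own. Each camera call takes 0.05 s, during which the arm holds its last target.

TASK

Lift the green model shunter on to the roller test stand, lowering it gently so that all four wheels sit down between their rollers, and let go of it. Then push the power unit's red spring-return throttle until it stands in the green band, never letting it swing on into the red, and keep it there: the job finishes with your fingers still holding the throttle in the green, because it springs back to off when released. Leave the toy car, the bell and the oil bottle where they are.

Things in the scene. Friction and masses are not known exactly. Their poses are not given: they have to be found in the camera images.
- loco: Loose green model shunter, mid cab, two hoods (ends alike); 220 mm long (x), 72 wide (y), 108 high, near 0.6 kg, balanced under the cab. Origin: under its middle at the flange bottoms (height 0 on the counter). Grip the cab across y: 56 mm square, 47 to 108 mm up. Footplate top 47 mm up, hoods 44 mm wide, up to 81. Fixed wheels at x +-45: treads r 17, out to y +-28, flanges r 20.5 inside them
- stand: Fixed roller test stand: wooden foot 240 x 92 mm, raised aluminium beam 240 (x) x 64 (y), top 62 mm up. Four saddles at x +-45, y +-26 mm: each two free-turning steel rollers, 22 mm apart along x, tops and outer brackets 76 mm up. A wheel's tread sits between the two, its flange just inside; wheels coming down within 4 mm find their seat, then have 2 mm side play. Origin: centre of the underside
- stand_seat (a point): Point 69.5 mm above the stand's origin, where the shunter's origin lies when all four wheels are fully seated, its x along the stand's x, either way round. Axes as the stand's
- power_unit: Fixed power unit: dark blue box 140 mm deep (x), 150 wide (y), 70 high, with the throttle lever and a white voltmeter on its top. Origin: centre of the underside. Its front, over which the throttle's knob moves, faces its own -x
- throttle_pivot (a point): Point on the throttle's vertical hinge axis, over the middle of the power unit, 100 mm above its underside. Does not move with the lever; its axes are the power unit's
- throttle_knob (a point): Point on the axis of the upright red knob on the end of the throttle lever, 60 mm from the pivot, 100 mm above the unit's underside; moves with the lever in a level arc. Knob: cylinder 20 mm across, 76 to 112 mm up. The steel lever arm, 9 mm wide, 76 to 81 mm up, runs from its foot to the pivot; panel below at 70 mm
- throttle (a joint): Throttle angle v, rad: 0 off, where its spring returns it; grows anticlockwise from above (left to right seen from the unit's front), stop 1.2. From the pivot the knob lies along (-cos(v-0.6), -sin(v-0.6)) in the unit's x, y. Green band 0.60 to 0.80, red above 1.0, painted under the lever and on the voltmeter, whose needle follows. Spring force at the knob 1.3 N at 0, 3 N in the green
- coupe: Bystander: gold toy car, 150 x 60 x 55 mm, loose. Origin: centre of the underside
- bell: Bystander: brass counter bell on a wooden base 80 mm across, 57 mm high, loose. Origin: centre of the underside
- oiler: Bystander: small upright oil bottle with red nozzle, 34 mm across, 84 mm high, loose. Origin: centre of the underside
Mind the look-alikes: they are no part of the job. Several things look just like the power_unit: the one meant starts farthest to the robot's left.

How it is judged (in metres and radians):
On the way:
1. the shunter stands released on the roller stand, all four wheels seated, with the throttle still off (x of loco in the frame of stand_seat between -0.004 and 0.004 m and y of loco in the frame of stand_seat between -0.004 and 0.004 m and z of loco in the frame of stand_seat between -0.002 and 0.002 m and angle between the x axis of loco and the x axis of stand, either way round below 0.06 rad and angle between loco's own z axis and vertical below 0.04 rad and contact force between the fingers and loco below 0.2 N and linear speed of loco below 0.02 m/s and value of joint throttle below 0.1 rad), for 0.2 s.
At the end, for the whole second after the job is handed in: The shunter sits released, still and level on the rollers, its origin within 4 mm of the seat point along and across the track, 2 mm in height and 0.06 rad in line. The throttle stands between 0.60 and 0.80 rad, held by the fingers (over 1 N) and nothing else (x of loco in the frame of stand_seat between -0.004 and 0.004 m and y of loco in the frame of stand_seat between -0.004 and 0.004 m and z of loco in the frame of stand_seat between -0.002 and 0.002 m and angle between the x axis of loco and the x axis of stand, either way round below 0.06 rad and angle between loco's own z axis and vertical below 0.04 rad and contact force between the fingers and loco below 0.2 N and linear speed of loco below 0.02 m/s and value of joint throttle between 0.6 and 0.8 rad and contact force between the fingers and throttle above 1 N and contact force between throttle and loco below 0.1 N and contact force between throttle and coupe below 0.1 N and contact force between throttle and bell below 0.1 N and contact force between throttle and oiler below 0.1 N); the arm keeps its last pose, push and grip.
It fails at once if the throttle swings into the red (1.0 rad or more) (value of joint throttle above 1 rad).
It fails at once if the shunter is rammed on to the stand (contact force over 60 N) (contact force between loco and stand above 60 N).
It fails at once if the shunter is dropped (moves at over 0.35 m/s with the fingers off it) (contact force between the fingers and loco below 0.1 N and linear speed of loco above 0.35 m/s).
It fails at once if the toy car, the bell or the oil bottle is moved by more than 20 mm or knocked over (distance of any of coupe, bell, oiler from where it was at the start of the episode above 0.02 m or angle between any of coupe, bell, oiler's own z axis and vertical above 0.4 rad).
It also fails if it takes over 61 s, if anything falls off the work surface, if the arm or the gripper's body presses on something with over 40 N, if the wrist force passes 120 N, or if a joint passes its speed limit or range.

## Working session

There is one attempt and no reset: what is moved stays moved. The work goes in short steps, Python scripts to look and compute and a shell command to move; the robot and the scene stay as the last step left them, time stands still between calls to the robot, and variables do not carry over. Pictures are saved under pics/ and viewed, and the job is handed in when it is done.

```bash
mkdir -p pics; python3 - <<'E'
from rig import sense, grab_frame, r
import cv2,json
print(sense(), r.tip_extent)
for n in ["scene","side","wrist"]:
    f=grab_frame(n); cv2.imwrite(f"pics/{n}0.png",f["color"][:,:,::-1]); print(n,f["mtx"].round(1).tolist(),f["T"].round(3).tolist())
E
```

```text
{'clock': 0.0, 'qpos': array([ 1.31261163e+00,  3.53665890e-01,  1.63415125e+00,  2.58069946e-05,
        1.15519469e+00, -2.40719432e-03]), 'qvel': array([ 4.70026701e-04,  8.62089572e-04,  7.74859568e-04,  2.16762129e-03,
       -1.01183705e-04, -9.98894608e-05]), 'joint_efforts': array([-9.76609999e-05, -6.05265927e+01, -3.42064261e+01,  1.08946535e-04,
        9.59293102e-03,  4.63548815e-05]), 'eef_pos': array([158.0628617 , 604.43500675, 403.94310231]), 'tcp_rot': array([-3.14017353e+00, -2.70114997e-05,  2.88580469e+00]), 'contact_force': array([0.20957951, 0.56512412, 0.21166191]), 'wrist_torque': array([-0.03231263, -0.02408762,  0.00304721]), 'opening': 1.000652738104495} 173.4
scene [[483.1, 0.0, 323.8], [0.0, 483.1, 240.8], [0.0, 0.0, 1.0]] [[0.409, 0.505, -0.76, 1471.657], [0.913, -0.222, 0.343, -552.076], [0.005, -0.834, -0.551, 751.506], [0.0, 0.0, 0.0, 1.0]]
side [[614.2, 0.0, 321.8], [0.0, 614.2, 234.7], [0.0, 0.0, 1.0]] [[0.976, -0.166, 0.142, 357.242], [-0.219, -0.745, 0.63, -1145.84], [0.001, -0.646, -0.763, 1285.756], [0.0, 0.0, 0.0, 1.0]]
wrist [[378.9, 0.0, 322.7], [0.0, 378.9, 237.5], [0.0, 0.0, 1.0]] [[0.253, 0.923, 0.291, 84.146], [0.967, -0.241, -0.077, 624.668], [-0.001, 0.301, -0.954, 373.125], [0.0, 0.0, 0.0, 1.0]]
```

View pics/scene0.png

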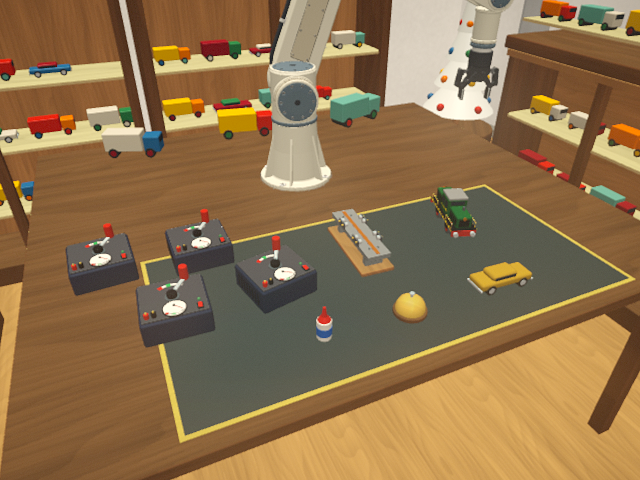

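View pics/side0.png

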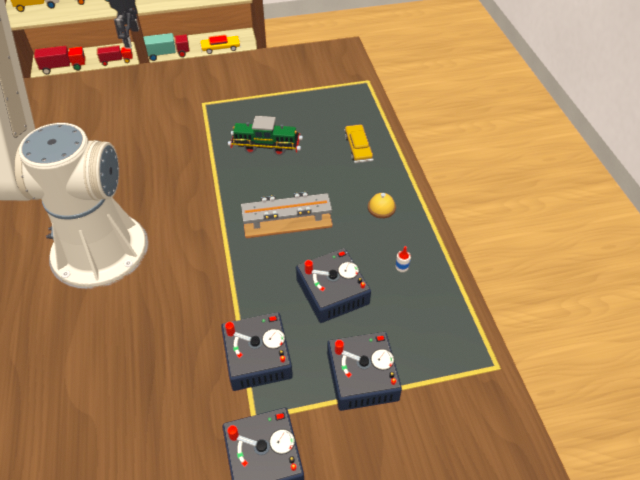

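View pics/wrist0.png

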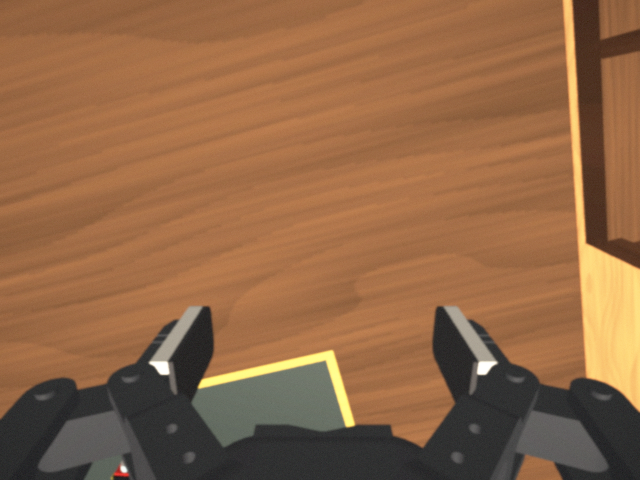

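```bash
cat > h.py <<'E'
import numpy as np, cv2
from rig import sense, grab_frame
from scipy.spatial.transform import Rotation as Ro
def ray(f,u,v):
    d=f["T"][:3,:3]@np.linalg.inv(f["mtx"])@np.array([u,v,1.]); return f["T"][:3,3],d
def onz(f,u,v,z):
    o,d=ray(f,u,v); return o+d*(z-o[2])/d[2]
def proj(f,p):
    T=np.linalg.inv(f["T"]); c=T[:3,:3]@np.array(p,float)+T[:3,3]; q=f["mtx"]@c; return q[:2]/q[2]
def tri(f1,p1,f2,p2):
    o1,d1=ray(f1,*p1);o2,d2=ray(f2,*p2);d1=d1/np.linalg.norm(d1);d2=d2/np.linalg.norm(d2)
    t=np.linalg.lstsq(np.c_[d1,-d2],o2-o1,rcond=None)[0]
    a=o1+d1*t[0];b=o2+d2*t[1]; return (a+b)/2,np.linalg.norm(a-b)
E
python3 - <<'E'
from h import *
f=grab_frame("side");g=grab_frame("scene")
for n,im,(x,y,w,h) in [("sA",f["color"],(215,100,130,145)),("sB",f["color"],(285,235,100,90)),("cA",g["color"],(320,175,170,105)),("cB",g["color"],(225,225,100,90))]:
    c=im[y:y+h,x:x+w,::-1]; k=min(800//w,600//h); cv2.imwrite(f"pics/{n}.png",cv2.resize(c,None,fx=k,fy=k,interpolation=cv2.INTER_CUBIC)); print(n,k)
print("cab",onz(f,264,123,108), onz(g,453,194,108))
print("knob",tri(f,(309,266),g,(276,243)),"pivot",tri(f,(333,274),g,(277,261)))
print("stand",onz(f,287,208,62),"oil",tri(f,(404,250),g,(324,312)))
print("coupe",onz(f,359,140,40),"bell",onz(f,382,205,30))
E
```

```text
sA 4
sB 6
cA 4
cB 6
cab [503.88822478 288.5608939  108.        ] [511.67583964 283.19572186 108.        ]
knob (array([ 526.66693123, -253.18528595,   94.33962858]), np.float64(1.24651518339418)) pivot (array([ 580.90541667, -273.37950829,   78.32521369]), np.float64(6.324066115351854))
stand [513.60977097 -21.89916009  62.        ] oil (array([ 776.6411281 , -236.29452862,   68.47250321]), np.float64(1.0497342298490373))
coupe [782.96812753 228.58593229  40.        ] bell [778.80776274 -39.09913754  30.        ]
```

View pics/sA.png

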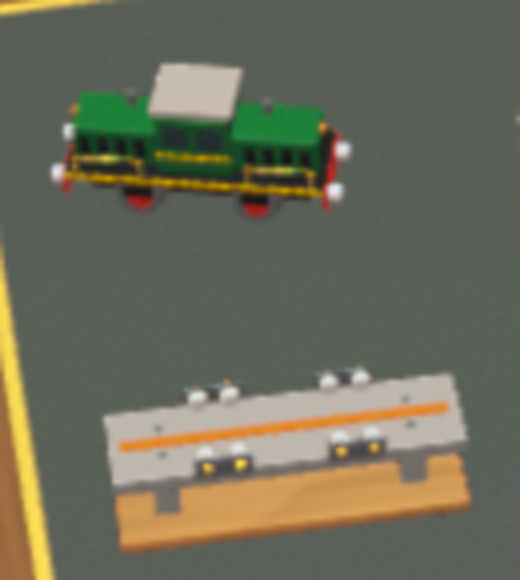

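View pics/sB.png

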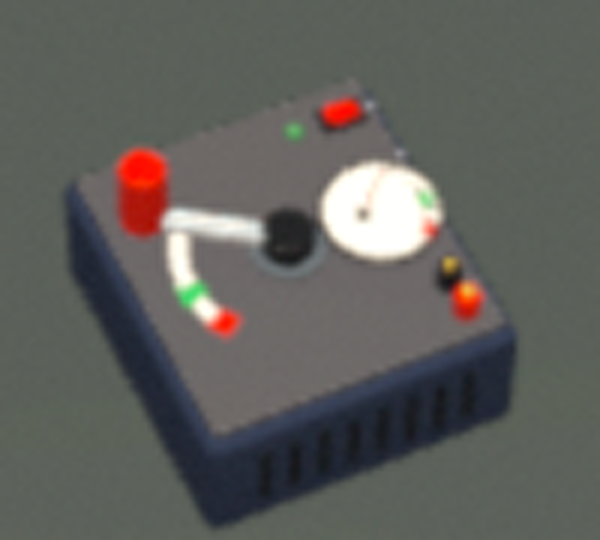

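View pics/cB.png

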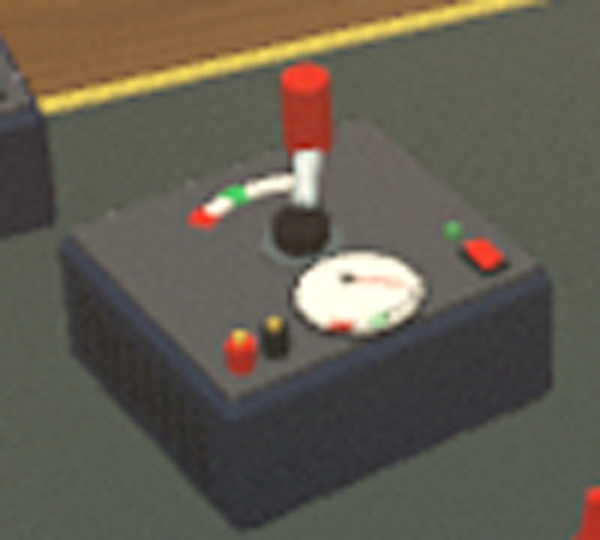

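```bash
python3 - <<'E'
from h import *
f=grab_frame("side")
def do(n,px,z,k,off):
    P=np.array([onz(f,off[0]+(a+.5)/k-.5,off[1]+(b+.5)/k-.5,z)[:2] for a,b in px]); print(n,P.round(1).tolist(),"c",P.mean(0).round(1))
    for i in range(len(P)):
        e=P[(i+1)%len(P)]-P[i]; print("  ",np.linalg.norm(e).round(1),np.degrees(np.arctan2(e[1],e[0])).round(1))
do("unit",[(70,190),(355,85),(512,325),(215,440)],70,6,(285,235))
do("stand",[(105,416),(452,375),(468,440),(113,487)],62,4,(215,100))
do("stripe",[(120,446),(448,407)],62,4,(215,100))
do("roof",[(160,65),(242,70),(235,118),(149,110)],108,4,(215,100))
do("foot",[(62,180),(330,193)],47,4,(215,100))
E
```

```text
unit [[499.0, -228.0], [627.7, -199.5], [659.4, -333.7], [530.8, -361.4]] c [ 579.2 -280.7]
   131.8 12.5
   138.0 -76.7
   131.5 -167.8
   137.2 103.4
stand [[393.8, 21.5], [633.5, 7.8], [630.3, -54.1], [390.2, -43.9]] c [512.  -17.2]
   240.0 -3.3
   61.9 -92.9
   240.3 177.6
   65.5 86.9
stripe [[399.9, -8.3], [623.9, -21.3]] c [511.9 -14.8]
   224.4 -3.3
   224.4 176.7
roof [[481.7, 327.5], [540.8, 308.3], [526.3, 255.0], [466.0, 277.7]] c [503.7 292.1]
   62.1 -18.0
   55.2 -105.2
   64.5 159.4
   52.2 72.5
foot [[395.6, 285.1], [590.1, 226.8]] c [492.9 256. ]
   203.0 -16.7
   203.0 163.3
```

```bash
python3 -m creep '[[0,0,0.057,-20,-10,0,0],[0,0,0,-36,-19,0,0],[0,0,0,-36,-19,0,0],[0,0,0,-36,-19,0,0],[0,0,0,-36,-19,0,0],[0,0,0,-36,-19,0,0],[0,0,0,-36,-19,0,0],[0,0,0,-36,-19,0,0],[0,0,0,-36,-19,0,0],[0,0,0,-36,-19,0,0]]'
```

```text
clock: 1.13
eef_pos: [432.8, 323.9, 403.6]
tcp_rot: [3.138, -0.001, 2.837]
contact_force: [0.3, 0.4, -0.2]
opening: 1.0
```

```bash
python3 -m creep '[[0,0,0,-36,-5,0,0],[0,0,0,-30,-4,0,0],[0,0,0,-8,-1,0,0],[0,0,0,0,0,0,0]]'; python3 - <<'E'
from h import *
f=grab_frame("wrist"); cv2.imwrite("pics/w1.png",f["color"][:,:,::-1]); print(sense()["eef_pos"])
for p in [(504,291,108),(504,291,47)]: print(proj(f,p))
E
```

```text
clock: 1.47
eef_pos: [507.5, 283.7, 404.0]
tcp_rot: [3.138, 0.001, 2.831]
contact_force: [-0.4, -0.4, -0.1]
opening: 1.0
[506.69333434 284.14441007 403.88390693]
[328.0672127 220.5235266]
[326.85693139 202.46011903]
```

View pics/w1.png

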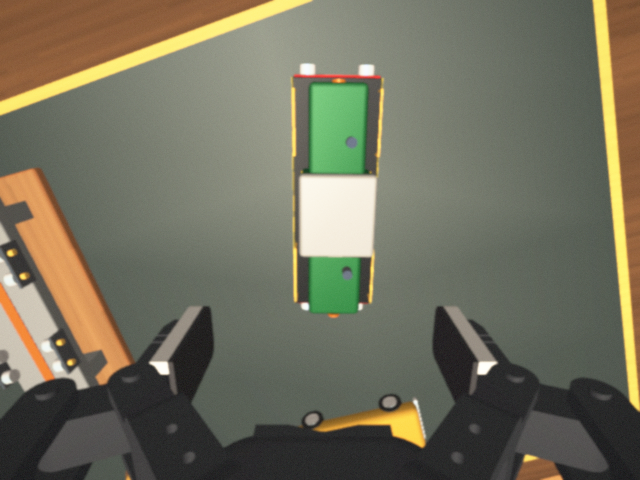

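The wrist view shows the loco with its roof spanning about (299,176) to (376,257), and the footplate edges at columns 293 and 383.

```bash
cat >> h.py <<'E'
def inplane(f,mask,z,box):
    m=np.zeros_like(mask); x,y,w,h=box; m[y:y+h,x:x+w]=mask[y:y+h,x:x+w]
    c=max(cv2.findContours(m.astype(np.uint8),0,cv2.CHAIN_APPROX_NONE)[0],key=cv2.contourArea)
    P=np.array([onz(f,*q[0],z)[:2] for q in c],np.float32)
    R=cv2.minAreaRect(P); return R,P
E
python3 - <<'E'
from h import *
f=grab_frame("wrist"); hsv=cv2.cvtColor(f["color"],cv2.COLOR_RGB2HSV)
roof=(hsv[...,2]>165)&(hsv[...,1]<50)
R,_=inplane(f,roof,108,(290,165,100,100)); print("roof",R)
g=(hsv[...,0]>45)&(hsv[...,0]<80)&(hsv[...,1]>120)&(hsv[...,2]>60)
for b in [(295,75,85,97),(295,258,85,60)]: print("hood",inplane(f,g,81,b)[0])
s=sense();print(s["eef_pos"],s["tcp_rot"])
a=np.array([onz(f,293,76,47),onz(f,383,76,47),onz(f,372,303,47),onz(f,295,302,47)]);print(a.round(1).tolist(),a.mean(0))
E
```

```text
roof ((503.51080322265625, 297.88287353515625), (54.52744674682617, 60.452152252197266), 71.09844970703125)
hood ((444.87213134765625, 315.666259765625), (46.703060150146484, 61.9312629699707), 72.15323638916016)
hood ((566.7301635742188, 276.5174865722656), (42.92201614379883, 49.72132873535156), 71.50936126708984)
[505.68847887 284.81866879 403.79982626] [3.13830524e+00 4.14046186e-04 2.83206724e+00]
[[397.3, 296.8, 47.0], [419.2, 364.9, 47.0], [609.6, 302.8, 47.0], [586.0, 233.2, 47.0]] [503.03076696 299.41548538  47.        ]
```

```bash
python3 -m creep '[[0,0,0.008,6,11,20,0],[0,0,0,0,0,30,0],[0,0,0,0,0,30,0],[0,0,0,0,0,20,0],[0,0,0,0,0,0,0]]' 40;  python3 - <<'E'
from h import *
f=grab_frame("wrist"); cv2.imwrite("pics/w2.png",f["color"][:,:,::-1]); hsv=cv2.cvtColor(f["color"],cv2.COLOR_RGB2HSV)
roof=(hsv[...,2]>165)&(hsv[...,1]<50)
R,_=inplane(f,roof,108,(260,165,150,200)); print("roof",R); print(sense()["eef_pos"])
E
```

```text
clock: 1.98
eef_pos: [497.5, 303.3, 303.2]
tcp_rot: [3.134, 0.002, 2.83]
contact_force: [-1.3, -0.4, -0.5]
opening: 1.0
roof ((503.2604675292969, 299.0347900390625), (52.33424377441406, 60.20773696899414), 70.86113739013672)
[497.85413881 303.53762316 304.86988971]
```

View pics/w2.png

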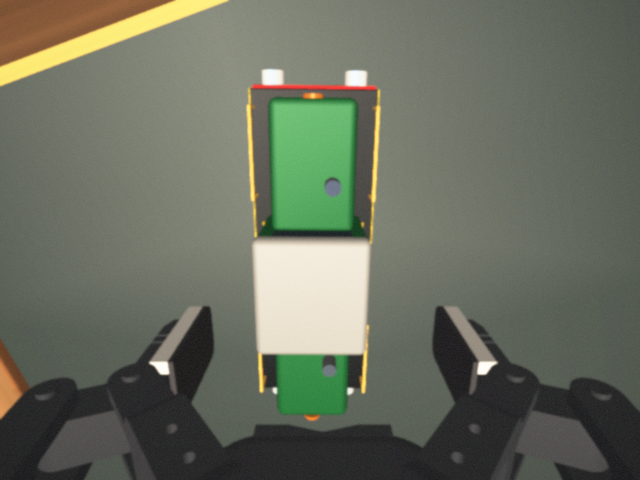

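```bash
python3 -m creep '[[0,0,0.011,-7,-3,10,0],[0,0,0,0,0,20,0],[0,0,0,0,0,20,0],[0,0,0,0,0,10,0],[0,0,0,0,0,0,0]]';  python3 - <<'E'
from h import *
f=grab_frame("wrist"); cv2.imwrite("pics/w3.png",f["color"][:,:,::-1]); hsv=cv2.cvtColor(f["color"],cv2.COLOR_RGB2HSV)
roof=(hsv[...,2]>165)&(hsv[...,1]<50)
R,_=inplane(f,roof,108,(220,165,200,260)); print("roof",R); s=sense(); print(s["eef_pos"],s["tcp_rot"])
E
```

```text
clock: 2.45
eef_pos: [505.2, 302.1, 249.0]
tcp_rot: [3.125, 0.009, 2.821]
contact_force: [-0.1, 1.2, -0.1]
opening: 1.0
roof ((502.78411865234375, 298.1846008300781), (53.576744079589844, 59.86766815185547), 71.35112762451172)
[505.38951218 302.17684244 249.81556491] [3.12454171 0.00921006 2.82060045]
```

View pics/w3.png

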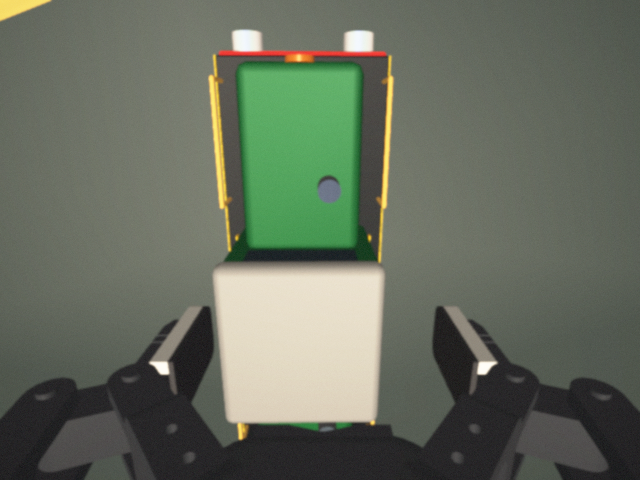

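```bash
cat >> h.py <<'E'
def to(x,y,z,yaw):
    s=sense(); R=Ro.from_euler("xyz",s["tcp_rot"]); D=Ro.from_euler("xyz",[np.pi,0,yaw])
    print("at",s["eef_pos"].round(1),s["tcp_rot"].round(4),"F",s["contact_force"].round(1),"op",round(s["opening"],3),"t",round(s["clock"],2))
    print("  w",(R.inv()*D).as_rotvec().round(4),"d",R.inv().apply(np.array([x,y,z])-s["eef_pos"]).round(1))
E
python3 -c "
from h import *
to(503.3,298.3,232,2.819)"
```

```text
at [505.4 302.2 249.8] [3.1245 0.0092 2.8206] F [-0.4  0.1  0.4] op 0.998 t 2.5
  w [0.0171 0.0092 0.0017] d [ 0.9 -4.6 17.7]
```

```bash
python3 -m creep '[[0.017,0.009,0.002,1,-4.6,8,0],[0,0,0,0,0,8,0],[0,0,0,0,0,0,0],[0,0,0,0,0,0,0]]';python3 -c "
from h import *
to(503.3,298.3,232,2.819)"
```

```text
clock: 2.83
eef_pos: [504.2, 298.4, 235.9]
tcp_rot: [3.14, 0.002, 2.818]
contact_force: [-0.7, -0.4, 0.6]
opening: 1.0
at [504.2 298.4 235.9] [3.1398e+00 2.5000e-03 2.8181e+00] F [-0.7 -0.4  0.6] op 1.0 t 2.83
  w [ 0.0018  0.0025 -0.0009] d [ 0.9 -0.4  3.9]
```

```bash
python3 -m creep '[[0.002,0.0025,0,1,0,3,0],[0,0,0,0,0,0,0.25],[0,0,0,0,0,0,0.5],[0,0,0,0,0,0,1],[0,0,0,0,0,0,1],[0,0,0,0,0,0,1],[0,0,0,0,0,0,1]]' 50;python3 -c "
from h import *
to(503.3,298.3,232,2.819)
f=grab_frame('wrist'); cv2.imwrite('pics/w4.png',f['color'][:,:,::-1])"
```

```text
clock: 3.42
eef_pos: [503.5, 298.8, 233.7]
tcp_rot: [3.141, 0.001, 2.818]
contact_force: [-0.5, -0.9, -1.8]
opening: 0.652
at [503.5 298.8 233.7] [3.1409e+00 7.0000e-04 2.8180e+00] F [-0.5 -0.9 -1.8] op 0.652 t 3.42
  w [ 0.0007  0.0007 -0.001 ] d [ 0.  -0.5  1.7]
```

View pics/w4.png

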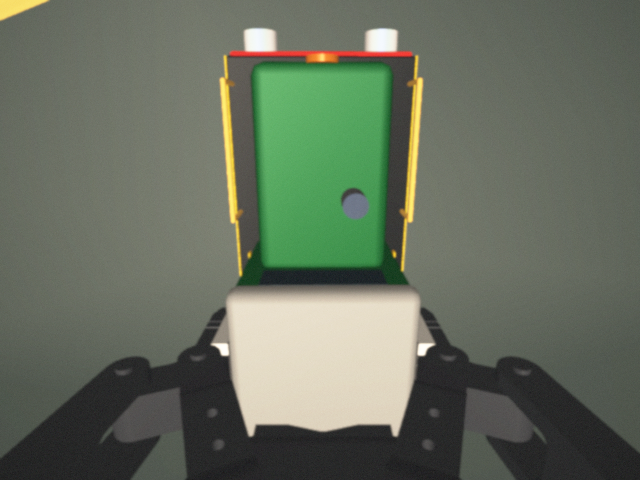

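```bash
python3 -m creep '[[0,0,0,0,0,-8,1],[0,0,0,0,0,-20,1],[0,0,0,0,0,-30,1],[0,0,0,0,0,-30,1],[0,0,0,0,0,-30,1],[0,0,0,0,0,-20,1],[0,0,0,0,0,-5,1],[0,0,0,0,0,0,1]]' 60;python3 -c "
from h import *
to(512,144,385,3.087)
f=grab_frame('wrist'); cv2.imwrite('pics/w5.png',f['color'][:,:,::-1])"
```

```text
clock: 4.13
eef_pos: [500.3, 297.2, 379.0]
tcp_rot: [-3.131, -0.01, 2.818]
contact_force: [0.6, 0.1, -7.2]
opening: 0.653
at [500.3 297.2 379. ] [-3.1312 -0.0096  2.8179] F [ 0.6  0.1 -7.2] op 0.653 t 4.13
  w [-0.009  -0.0109 -0.2691] d [ -59.8 -141.6   -5.1]
```

View pics/w5.png

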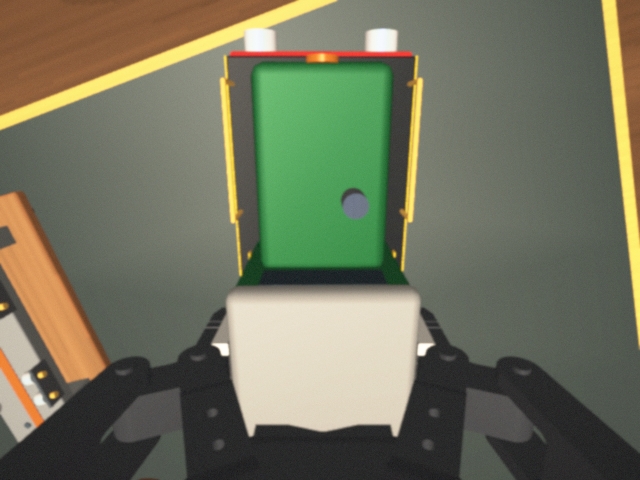

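```bash
python3 -m creep '[[-0.009,-0.011,-0.09,-8,-15,-2,1],[0,0,-0.09,-8,-20,-2,1],[0,0,-0.09,-8,-25,0,1],[0,0,0,-5,-25,0,1],[0,0,0,0,-25,0,1],[0,0,0,0,-20,0,1],[0,0,0,0,-5,0,1],[0,0,0,0,0,0,1]]';python3 -c "
from h import *
to(512,144,385,3.087)
f=grab_frame('wrist'); cv2.imwrite('pics/w6.png',f['color'][:,:,::-1])"
```

```text
clock: 4.85
eef_pos: [507.8, 152.0, 367.2]
tcp_rot: [-3.132, -0.02, 3.105]
contact_force: [0.1, -0.1, -6.6]
opening: 0.65
at [507.8 152.  367.2] [-3.1324 -0.0203  3.1046] F [ 0.1 -0.1 -6.6] op 0.65 t 4.85
  w [-0.0094 -0.0202  0.0177] d [ -4.2  -8.  -17.9]
```

View pics/w6.png

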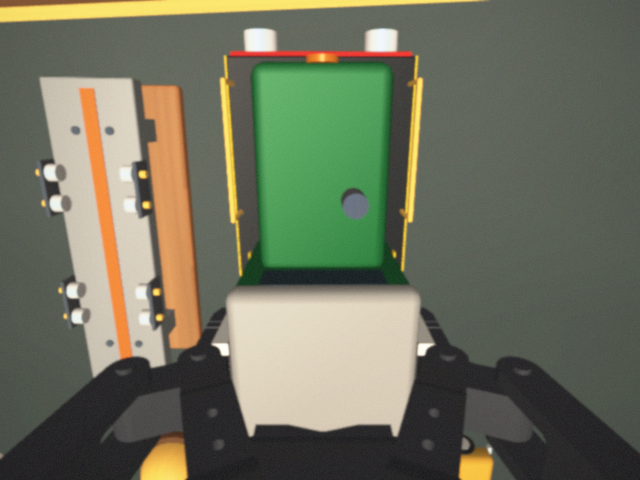

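```bash
python3 -m creep '[[-0.009,-0.02,0.018,-4,-8,-18,1],[0,0,0,0,0,0,1],[0,0,0,0,0,0,1]]';python3 -c "
from h import *
to(512,144,385,3.087)
f=grab_frame('wrist'); cv2.imwrite('pics/w7.png',f['color'][:,:,::-1]); np.savez('w7.npz',**f)
cv2.imwrite('pics/w7z.png',cv2.resize(f['color'][60:360,20:220,::-1],None,fx=2,fy=2,interpolation=cv2.INTER_CUBIC))"
```

```text
clock: 5.15
eef_pos: [511.8, 145.8, 384.2]
tcp_rot: [3.141, -0.003, 3.086]
contact_force: [-1.1, 0.5, -8.0]
opening: 0.643
at [511.8 145.8 384.2] [ 3.1415e+00 -2.5000e-03  3.0862e+00] F [-1.1  0.5 -8. ] op 0.643 t 5.15
  w [ 0.0001 -0.0025 -0.0008] d [-0.3 -1.8 -0.8]
```

View pics/w7z.png

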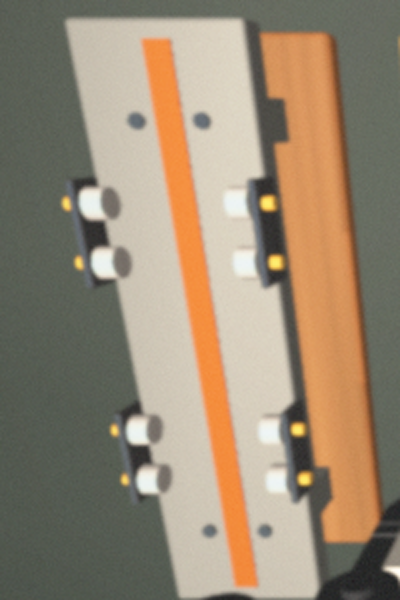

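```bash
python3 - <<'E'
from h import *
f=dict(np.load("w7.npz"))
q=lambda a,b,z:onz(f,20+(a+.5)/2-.5,60+(b+.5)/2-.5,z)[:2]
def an(e): return np.degrees(np.arctan2(e[1],e[0]))
b=np.array([q(*p,62) for p in [(137,121),(202,121),(209,531),(265,531)]])
print("bolts",b.round(1).tolist(),b.mean(0),an(b[2]+b[3]-b[0]-b[1]))
L=np.array([q(*p,71) for p in [(67,203),(79,262),(114,430),(125,480)]]);R=np.array([q(*p,71) for p in [(268,203),(276,262),(298,430),(305,480)]])
print("caps",L.round(1).tolist(),R.round(1).tolist(),((L+R)/2).mean(0),an(L[2:].sum(0)-L[:2].sum(0)),an(R[2:].sum(0)-R[:2].sum(0)))
print("widths",np.linalg.norm(L-R,axis=1))
hsv=cv2.cvtColor(f["color"],cv2.COLOR_RGB2HSV)
o=(hsv[...,0]>7)&(hsv[...,0]<16)&(hsv[...,1]>170)&(hsv[...,2]>200)
print("stripe",inplane(f,o,62,(75,70,80,292))[0])
# loco: held
h=lambda u,v,z:onz(f,u,v,z)[:2]
g=(hsv[...,0]>45)&(hsv[...,0]<80)&(hsv[...,1]>120)&(hsv[...,2]>60)
z0=384.2-233.7
print("hood",inplane(f,g,81+z0,(240,50,160,222))[0])
print("beam",h(229,53,47+z0),h(413,53,47+z0))
print("roof back",h(240,290,108+z0),h(407,290,108+z0))
E
```

```text
bolts [[426.8, -21.2], [428.1, 2.7], [596.7, -30.8], [598.1, -6.5]] [512.42052818 -13.96731989] -3.181847068791768
caps [[454.1, -48.4], [475.9, -49.8], [544.1, -53.7], [566.3, -54.7]] [[458.2, 25.3], [480.0, 24.2], [548.2, 20.3], [570.5, 19.3]] [512.15474996 -14.70595012] -3.2262803184421887 -3.1226230380497753
widths [73.83502879 74.06369822 74.12912066 74.09657713]
stripe ((511.9743957519531, -14.004947662353516), (8.46365737915039, 222.8318328857422), 86.86932373046875)
hood ((452.647705078125, 150.53778076171875), (51.628047943115234, 66.38816833496094), 86.79264068603516)
beam [409.98754148 117.14514086] [413.82711919 185.93134608]
roof back [478.96853466 125.65154898] [481.53648922 171.45847866]
```

```bash
python3 -m creep '[[0,-0.002,0,0,-15,0,1],[0,0,0,0,-25,0,1],[0,0,0,0,-30,0,1],[0,0,0,0,-30,0,1],[0,0,0,0,-25,0,1],[0,0,0,0,-15,0,1],[0,0,0,0,-5,0,1],[0,0,0,0,0,0,1]]';python3 -c "
from h import *
to(513,-14.3,330,3.0863)"
```

```text
clock: 5.87
eef_pos: [505.3, 1.3, 385.2]
tcp_rot: [3.138, 0.005, 3.095]
contact_force: [0.2, -0.6, -7.7]
opening: 0.644
at [505.3   1.3 385.2] [3.1383 0.0052 3.0953] F [ 0.2 -0.6 -7.7] op 0.644 t 5.87
  w [0.0033 0.0052 0.009 ] d [ -8.1 -15.4  55.2]
```

```bash
python3 -m creep '[[0.003,0.005,0.009,-8,-15,5,1],[0,0,0,0,0,15,1],[0,0,0,0,0,15,1],[0,0,0,0,0,10,1],[0,0,0,0,0,0,1],[0,0,0,0,0,0,1]]';python3 -c "
from h import *
to(513,-14.3,315,3.0863)"
```

```text
clock: 6.37
eef_pos: [514.7, -9.4, 339.7]
tcp_rot: [3.139, 0.004, 3.089]
contact_force: [-0.2, 0.4, -6.4]
opening: 0.649
at [514.7  -9.4 339.7] [3.1387 0.0035 3.0885] F [-0.2  0.4 -6.4] op 0.649 t 6.37
  w [0.0029 0.0035 0.0022] d [ 1.6 -5.1 24.7]
```

```bash
python3 -m creep '[[0.003,0.0035,0.002,1.6,-5,6,1],[0,0,0,0,0,8,1],[0,0,0,0,0,8,1],[0,0,0,0,0,0,1],[0,0,0,0,0,0,1]]';python3 -c "
from h import *
to(513,-14.3,310,3.0863)
for n in ['side','scene','wrist']:
    f=grab_frame(n); cv2.imwrite(f'pics/{n}8.png',f['color'][:,:,::-1])
    x,y=proj(f,(513,-14,90)); x=int(x);y=int(y)
    if n!='wrist': cv2.imwrite(f'pics/{n}8z.png',cv2.resize(f['color'][y-55:y+55,x-70:x+70,::-1],None,fx=5,fy=5,interpolation=cv2.INTER_CUBIC)); print(n,x,y)
"
```

```text
clock: 6.78
eef_pos: [513.5, -13.3, 317.2]
tcp_rot: [-3.142, 0.002, 3.088]
contact_force: [-0.2, -0.2, -6.0]
opening: 0.648
at [513.5 -13.3 317.2] [-3.1415e+00  2.2000e-03  3.0881e+00] F [-0.2 -0.2 -6. ] op 0.648 t 6.78
  w [-0.      0.0022  0.0018] d [ 0.4 -1.   7.2]
side 285 198
scene 360 221
```

View pics/side8z.png

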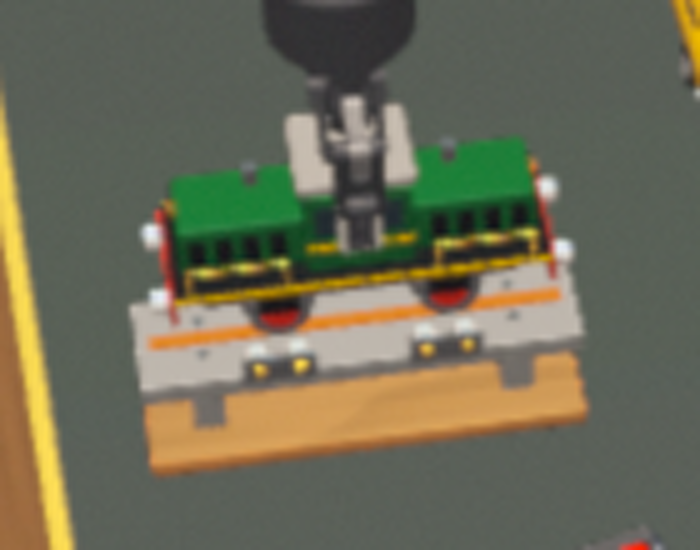

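View pics/scene8z.png

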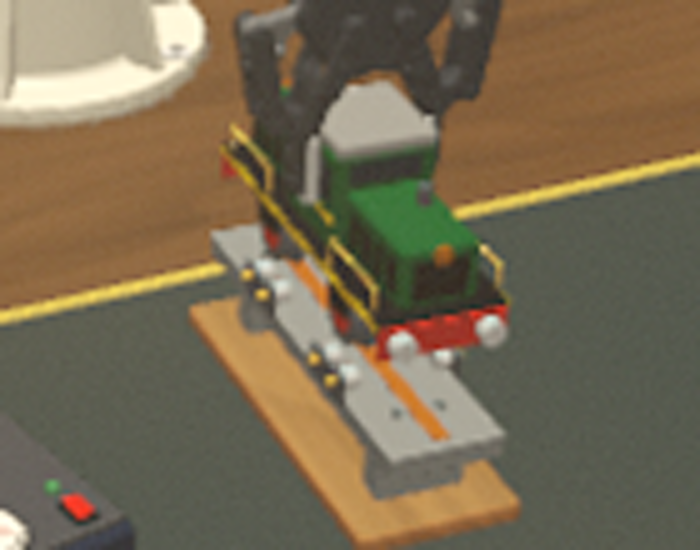

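View pics/wrist8.png

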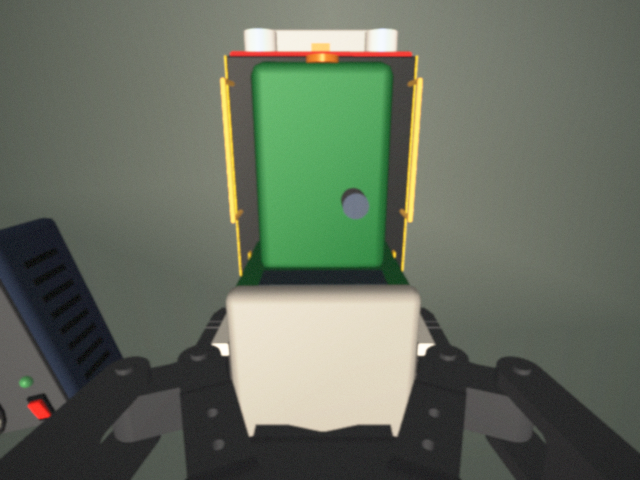

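```bash
python3 - <<'E'
from h import *
f=grab_frame("side"); O=np.array([285-70,198-55])
a=np.radians(-3.17); ux=np.array([np.cos(a),np.sin(a)]); uy=np.array([-ux[1],ux[0]]); c=np.array([512.2,-14.3])
z=lambda p:((p-O+.5)*5-.5).round(1)
for s in (-45,45):
    for d in (-11,11): print("cap",z(proj(f,[*(c+ux*(s+d)-uy*37),71])))
    print("wheel hub",z(proj(f,[*(c+ux*s-uy*28),104])),"bottom",z(proj(f,[*(c+ux*s-uy*28),87])), "1mm=",(z(proj(f,[*(c+ux*(s+1)-uy*28),104]))-z(proj(f,[*(c+ux*s-uy*28),104]))))
for s in (-110,110):print("bufend",z(proj(f,[*(c+ux*s-uy*25),83.5+35])))
E
```

```text
cap [260.5 368.8]
cap [301.6 363.8]
wheel hub [275.2 311.7] bottom [277.3 333.6] 1mm= [ 1.9 -0.2]
cap [428.1 348.3]
cap [468.7 343.4]
wheel hub [444.6 291.3] bottom [445.3 313.3] 1mm= [ 1.9 -0.2]
bufend [148.5 303.4]
bufend [565.  253.7]
```

```bash
python3 - <<'E'
from h import *
f=grab_frame("side"); im=f["color"][195:213,262:317].astype(int)
m=im[...,0]-im[...,1]
m=np.where(m>60,m,0)*((im[...,1]<70))
n,l,st,ce=cv2.connectedComponentsWithStats((m>0).astype(np.uint8))
O=np.array([215,143])
for i in range(1,n):
    ys,xs=np.where(l==i);w=m[ys,xs]; p=np.array([(xs*w).sum(),(ys*w).sum()])/w.sum()+[262,195]
    print(st[i],((p-O+.5)*5-.5).round(1))
g=grab_frame("scene")
a=np.radians(-3.17); ux=np.array([np.cos(a),np.sin(a)]); uy=np.array([-ux[1],ux[0]]); c=np.array([512.2,-14.3]); O2=np.array([360-70,221-55])
z=lambda p:((p-O2+.5)*5-.5).round(1)
for s in(-45,45):
  for d in (-11,11):print("cap",z(proj(g,[*(c+ux*(s+d)-uy*37),71])))
print("roof corners",[z(proj(g,[*(c+ux*i+uy*j),191.5])) .tolist() for i,j in((28,-28),(28,28),(-28,28))], (z(proj(g,[*(c+ux),71]))-z(proj(g,[*c,71]))),(z(proj(g,[*(c+uy),71]))-z(proj(g,[*c,71]))))
E
```

```text
[40  6  6  3 17] [449.2 296.8]
[ 6 10  7  3 18] [281.9 317.5]
cap [245.5 270.8]
cap [261.  290.4]
cap [311.7 354.5]
cap [329.1 376.5]
roof corners [[332.6, 140.1], [434.8, 121.8], [387.0, 74.9]] [0.8 0.9] [ 1.7 -0.4]
```

```bash
python3 -m creep '[[0,0.002,0.002,2.2,-1,3,1],[0,0,0,0,0,2,1],[0,0,0,0,0,0,1]]';python3 -c "
from h import *
to(511.7,-14.3,303.2,3.0863)"
```

```text
clock: 7.33
eef_pos: [511.3, -14.3, 313.0]
tcp_rot: [-3.142, 0.002, 3.086]
contact_force: [-0.4, -0.7, -6.0]
opening: 0.649
at [511.3 -14.3 313. ] [-3.1416e+00  2.2000e-03  3.0859e+00] F [-0.4 -0.7 -6. ] op 0.649 t 7.33
  w [-0.      0.0022 -0.0004] d [-0.4  0.1  9.8]
```

```bash
python3 -m creep '[[0,0.002,0,-0.4,0,2,1],[0,0,0,0,0,2,1],[0,0,0,0,0,2,1],[0,0,0,0,0,0,1]]';python3 -c "
from h import *
to(511.7,-14.3,303.2,3.0863)"
```

```text
clock: 7.67
eef_pos: [511.7, -14.4, 306.3]
tcp_rot: [-3.142, -0.0, 3.086]
contact_force: [-0.6, -0.2, -6.5]
opening: 0.65
at [511.7 -14.4 306.3] [-3.1416e+00 -1.0000e-04  3.0858e+00] F [-0.6 -0.2 -6.5] op 0.65 t 7.67
  w [-0.     -0.0001 -0.0005] d [-0.   0.1  3.1]
```

```bash
python3 -m creep '[[0,0,0,0,0,1,1],[0,0,0,0,0,1,1],[0,0,0,0,0,0,1]]';python3 -c "
from h import *
to(511.7,-14.3,303.2,3.0863)
f=grab_frame('side');cv2.imwrite('pics/side9.png',cv2.resize(f['color'][143:253,215:355,::-1],None,fx=5,fy=5,interpolation=cv2.INTER_CUBIC))"
```

```text
clock: 7.92
eef_pos: [511.7, -14.4, 304.0]
tcp_rot: [-3.142, -0.0, 3.086]
contact_force: [1.8, 3.8, -7.1]
opening: 0.64
at [511.7 -14.4 304. ] [-3.1416e+00 -4.0000e-04  3.0858e+00] F [ 1.8  3.8 -7.1] op 0.64 t 7.92
  w [-0.     -0.0004 -0.0005] d [0.  0.1 0.8]
```

View pics/side9.png

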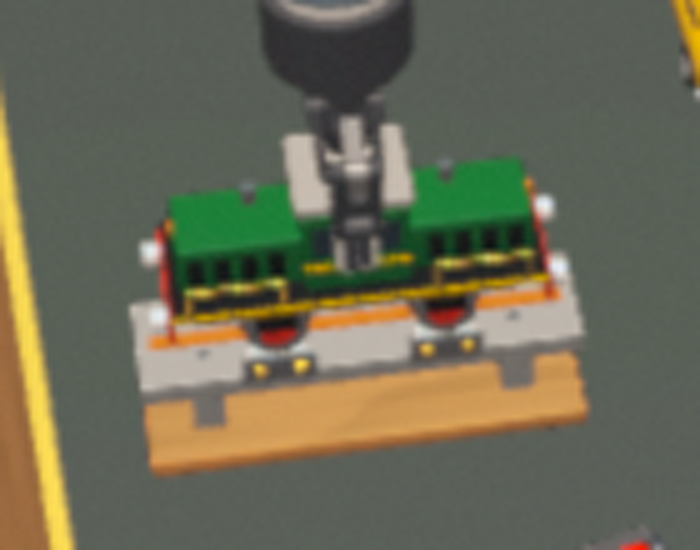

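```bash
python3 -m creep '[[0,0,0,-0.3,0.8,0,1],[0,0,0,0,0,0.7,1],[0,0,0,0,0,0,1]]';python3 -c "
from h import *
to(511.7,-14.3,303.2,3.0863)"
```

```text
clock: 8.22
eef_pos: [512.1, -13.5, 304.1]
tcp_rot: [3.141, -0.001, 3.086]
contact_force: [0.4, -0.1, -4.6]
opening: 0.651
at [512.1 -13.5 304.1] [ 3.1415e+00 -7.0000e-04  3.0858e+00] F [ 0.4 -0.1 -4.6] op 0.651 t 8.22
  w [ 0.0001 -0.0007 -0.0005] d [ 0.3 -0.8  0.9]
```

```bash
python3 -m creep '[[0,0,0,0,0,1,1],[0,0,0,0,0,0,1]]';python3 -c "
from h import *
to(511.7,-14.3,303.2,3.0863)"; python3 -m creep '[[0,0,0,0,0,1,1],[0,0,0,0,0,0,1]]';python3 -c "
from h import *
to(511.7,-14.3,303.2,3.0863)"
```

```text
clock: 8.38
eef_pos: [511.8, -13.4, 303.9]
tcp_rot: [3.141, -0.001, 3.086]
contact_force: [-0.7, -0.5, -4.1]
opening: 0.645
at [511.8 -13.4 303.9] [ 3.1415e+00 -1.2000e-03  3.0860e+00] F [-0.7 -0.5 -4.1] op 0.645 t 8.38
  w [ 0.0001 -0.0012 -0.0003] d [ 0.1 -0.9  0.7]
clock: 8.55
eef_pos: [511.7, -13.4, 303.8]
tcp_rot: [3.142, -0.001, 3.086]
contact_force: [-2.1, -0.5, -3.7]
opening: 0.644
at [511.7 -13.4 303.8] [ 3.1415e+00 -1.2000e-03  3.0862e+00] F [-2.1 -0.5 -3.7] op 0.644 t 8.55
  w [ 0.     -0.0012 -0.0001] d [-0.1 -0.9  0.6]
```

```bash
python3 -m creep '[[0,0,0,0.3,0,0.5,1],[0,0,0,0,0,0,0.32],[0,0,0,0,0,0,0.25],[0,0,0,0,0,0,0.15],[0,0,0,0,0,0,0],[0,0,0,0,0,0,0],[0,0,0,0,0,0,0]]' 20;python3 -c "
from h import *
to(511.7,-14.3,303.2,3.0863)
f=grab_frame('side');cv2.imwrite('pics/side10.png',cv2.resize(f['color'][143:253,215:355,::-1],None,fx=5,fy=5,interpolation=cv2.INTER_CUBIC))
f=grab_frame('wrist');cv2.imwrite('pics/w10.png',f['color'][:,:,::-1])"
```

```text
clock: 9.13
eef_pos: [513.8, -13.5, 304.5]
tcp_rot: [3.141, 0.007, 3.086]
contact_force: [0.2, 0.7, -0.1]
opening: 1.001
at [513.8 -13.5 304.5] [3.1415 0.0068 3.0861] F [ 0.2  0.7 -0.1] op 1.001 t 9.13
  w [ 0.0001  0.0068 -0.0002] d [ 2.1 -0.9  1.3]
```

View pics/side10.png

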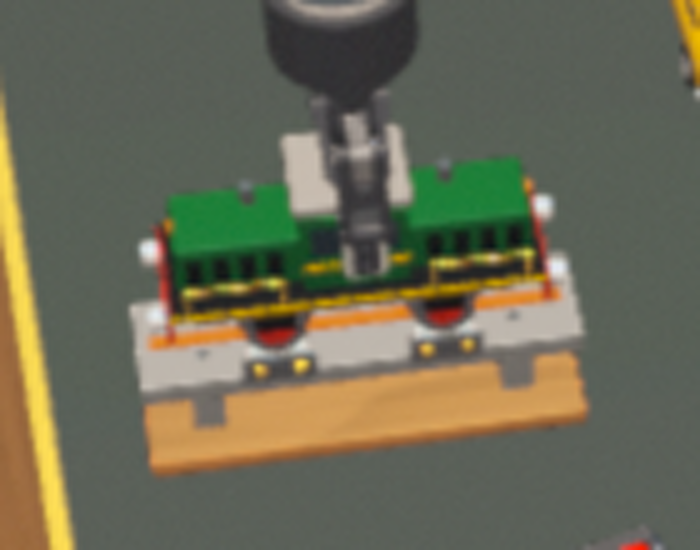

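View pics/w10.png

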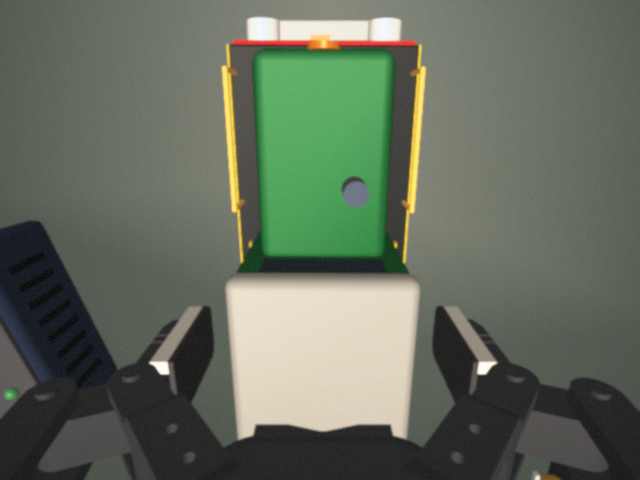

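```bash
python3 -m creep '[[0,0.007,0,0,-0.5,-8,0],[0,0,0,0,0,-15,0],[0,0,0,0,0,-25,0],[0,0,0,0,0,-30,0],[0,0,0,0,0,-30,0],[0,0,0,0,0,-10,0],[0,0,0,0,0,0,0]]';python3 -c "
from h import *
to(511.7,-14.3,303.2,3.0863)
f=grab_frame('side');cv2.imwrite('pics/side11.png',cv2.resize(f['color'][143:253,215:355,::-1],None,fx=5,fy=5,interpolation=cv2.INTER_CUBIC))
f=grab_frame('scene');cv2.imwrite('pics/scene11.png',cv2.resize(f['color'][166:276,290:430,::-1],None,fx=5,fy=5,interpolation=cv2.INTER_CUBIC))
f=grab_frame('wrist');cv2.imwrite('pics/w11.png',f['color'][:,:,::-1])"
```

```text
clock: 9.82
eef_pos: [512.9, -14.0, 425.4]
tcp_rot: [3.142, -0.006, 3.086]
contact_force: [0.1, -0.0, 0.1]
opening: 1.003
at [512.9 -14.  425.4] [ 3.1416 -0.0062  3.086 ] F [ 0.1 -0.   0.1] op 1.003 t 9.82
  w [ 0.     -0.0062 -0.0003] d [  0.5  -0.3 122.2]
```

View pics/side11.png

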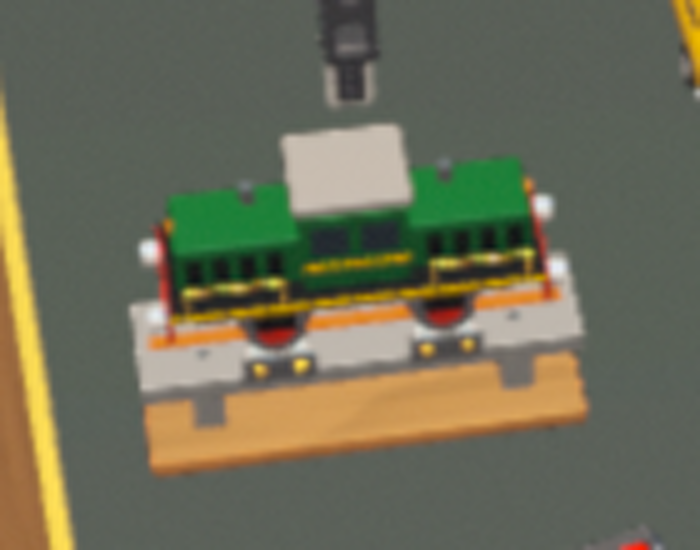

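View pics/scene11.png

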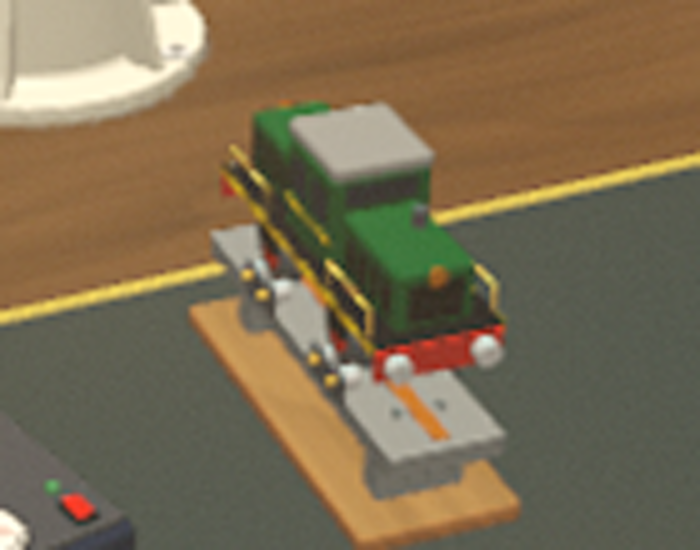

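View pics/w11.png

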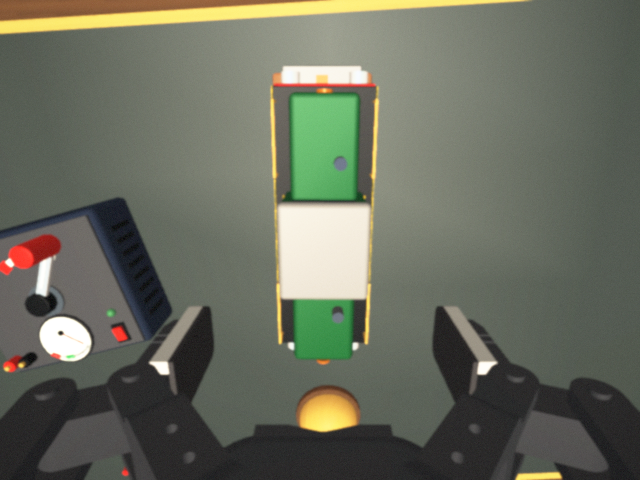

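```bash
python3 - <<'E'
from h import *
f=grab_frame("side");g=grab_frame("scene")
def cen(im,c,lo=125,n=None):
    hsv=cv2.cvtColor(im,cv2.COLOR_RGB2HSV); m=((hsv[...,1]<60)&(hsv[...,2]>lo)).astype(np.uint8)
    N,l,st,ce=cv2.connectedComponentsWithStats(m,connectivity=4); i=l[int(c[1]),int(c[0])]; print(st[i],ce[i].round(2)); return ce[i]
z=70+108
P=[tri(f,cen(f["color"],(284,176)),g,cen(g["color"],(362,192)))]
i0=cv2.imread("pics/side0.png")[:,:,::-1].copy(); i1=cv2.imread("pics/scene0.png")[:,:,::-1].copy()
P.append(tri(f,cen(i0,(264,123)),g,cen(i1,(453,194))))
for p in P: print(p[0].round(1),p[1].round(2))
print("rise",P[0][0][2]-P[1][0][2])
w=grab_frame("wrist");hsv=cv2.cvtColor(w["color"],cv2.COLOR_RGB2HSV)
print("roof",inplane(w,(hsv[...,2]>165)&(hsv[...,1]<50),177.5,(260,180,130,130))[0])
gm=(hsv[...,0]>45)&(hsv[...,0]<80)&(hsv[...,1]>120)&(hsv[...,2]>60)
for b in [(280,85,85,112),(280,300,85,65)]: print("hood",inplane(w,gm,150.5,b)[0])
E
```

```text
[271 168  27  18 403] [283.81 176.39]
[348 187  28  15 271] [361.47 193.61]
[252 116  24  14 280] [263.4  122.32]
[443 188  26  12 223] [455.39 193.77]
[511.7 -13.2 172.5] 1.19
[503.4 299.2 101.7] 0.76
rise 70.86737168423718
roof ((511.5887451171875, -12.767356872558594), (53.803165435791016, 60.26992416381836), 86.78163146972656)
hood ((449.7048034667969, -9.209997177124023), (45.671932220458984, 60.94649887084961), 86.78919982910156)
hood ((579.76123046875, -16.69397735595703), (43.12192153930664, 46.33958435058594), 86.78750610351562)
```

```bash
python3 - <<'E'
from h import *
f=grab_frame("side"); a=cv2.imread("pics/side8.png")[:,:,::-1]; b=f["color"]
O=np.array([215,143])
def c(im,zx,zy):
    x=int(O[0]+zx/5);y=int(O[1]+zy/5); p=im[y-4:y+5,x-4:x+5].astype(float).min(2); w=np.clip(p-130,0,None); Y,X=np.mgrid[-4:5,-4:5]
    return np.array([x+(X*w).sum()/w.sum(),y+(Y*w).sum()/w.sum()])
for p,q in [((151,235),(149,250)),((547,187),(542,207))]:
    A=c(a,*p);B=c(b,*q); print(A.round(2),B.round(2),(B-A).round(2))
p0=proj(f,(513,-14,120)); print(proj(f,(513,-14,106))-p0, proj(f,(511,-14,120))-p0)
E
```

```text
[244.81 189.47] [244.38 192.68] [-0.43  3.22]
[324.01 179.94] [323.12 183.59] [-0.89  3.65]
[0.23342005 3.68160083] [-0.74397728  0.11805817]
```

```bash
python3 -m creep '[[0,-0.006,0,0,0,10,1],[0,0,0,0,0,15,1],[0,0,0,0,0,15,1],[0,0,0,0,0,12,1],[0,0,0,0,0,8,1],[0,0,0,0,0,0,1],[0,0,0,0,0,0,1],[0,0,0,0,0,0,1]]';python3 -c "
from h import *
to(511.8,-13.5,350.9,3.0863)"
```

```text
clock: 10.83
eef_pos: [510.8, -14.0, 354.5]
tcp_rot: [-3.141, -0.014, 3.086]
contact_force: [-1.2, 0.4, 0.5]
opening: 0.003
at [510.8 -14.  354.5] [-3.1413 -0.014   3.086 ] F [-1.2  0.4  0.5] op 0.003 t 10.83
  w [-0.0003 -0.014  -0.0003] d [-1.   0.5  3.6]
```

```bash
for i in 1; do python3 -m creep '[[0,-0.014,0,-1,0.5,0.7,1],[0,0,0,0,0,0,1]]'; python3 -m creep '[[0,0,0,0,0,0.8,1],[0,0,0,0,0,0,1]]';  python3 -m creep '[[0,0,0,0,0,0.8,1],[0,0,0,0,0,0,1]]'; done
```

```text
clock: 11.0
eef_pos: [512.4, -13.5, 354.7]
tcp_rot: [-3.141, 0.003, 3.086]
contact_force: [0.7, -0.7, -0.1]
opening: -0.001
clock: 11.17
eef_pos: [512.8, -13.5, 354.9]
tcp_rot: [-3.141, 0.005, 3.086]
contact_force: [-0.3, 0.3, 0.1]
opening: 0.001
clock: 11.33
eef_pos: [512.9, -13.5, 354.7]
tcp_rot: [-3.141, 0.006, 3.086]
contact_force: [-0.8, -0.4, -0.5]
opening: -0.003
```

```bash
python3 -m creep '[[0,0.005,0,1,0,1.5,1],[0,0,0,0,0,1,1]]'; python3 -m creep '[[0,0,0,0,0,1,1],[0,0,0,0,0,1,1]]'; python3 -m creep '[[0,0,0,0,0,1,1],[0,0,0,0,0,1,1]]'
```

```text
clock: 11.5
eef_pos: [511.9, -13.4, 352.4]
tcp_rot: [-3.141, 0.001, 3.086]
contact_force: [0.1, 0.1, 0.5]
opening: 0.001
clock: 11.67
eef_pos: [512.0, -13.4, 350.7]
tcp_rot: [-3.141, 0.002, 3.086]
contact_force: [-4.6, 0.5, 17.8]
opening: 0.004
clock: 11.83
eef_pos: [512.2, -13.4, 350.7]
tcp_rot: [-3.141, 0.002, 3.086]
contact_force: [-5.9, -0.7, 15.1]
opening: 0.002
```

```bash
python3 -m creep '[[0,0,0,0,0,-3,1],[0,0,0,0,0,-15,1],[0,0,0,0,0,-20,1],[0,0,0,0,-15,-12,0],[0,0,0,0,-30,0,0],[0,0,0,0,-35,0,0],[0,0,0,-5,-35,0,0],[0,0,0,-5,-35,0,0],[0,0,0,-5,-35,0,0],[0,0,0,0,-30,0,0]]';python3 -m creep '[[0,0,0,0,-20,0,0],[0,0,0,0,0,0,0],[0,0,0,0,0,0,0]]'; python3 -c "
from h import *
to(527,-250,400,3.086)
for n in ['wrist','side','scene']:
  f=grab_frame(n);cv2.imwrite(f'pics/{n}12.png',f['color'][:,:,::-1]);np.savez(n+'12.npz',**f)"
```

```text
clock: 12.67
eef_pos: [515.7, -232.3, 403.8]
tcp_rot: [3.141, 0.004, 3.095]
contact_force: [-0.3, -0.3, 0.2]
opening: 0.977
clock: 12.92
eef_pos: [514.1, -259.3, 403.2]
tcp_rot: [-3.141, 0.004, 3.089]
contact_force: [-0.3, 0.2, -0.1]
opening: 1.001
at [ 514.1 -259.3  403.2] [-3.1406  0.0036  3.0893] F [-0.3  0.2 -0.1] op 1.001 t 12.92
  w [-0.0009  0.0036  0.0033] d [-12.4  10.    3.2]
```

View pics/wrist12.png

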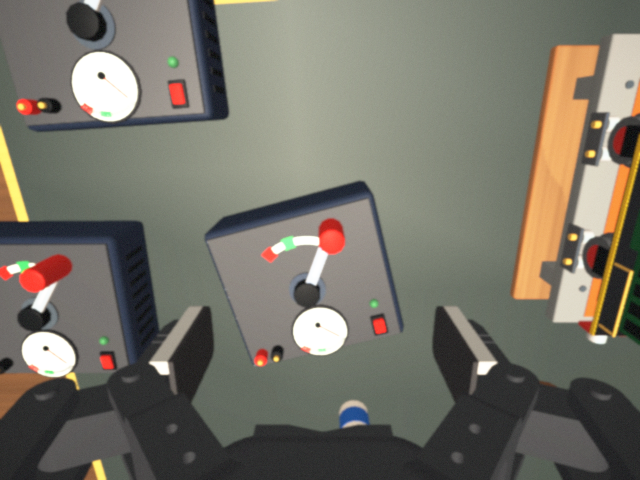

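View pics/side12.png

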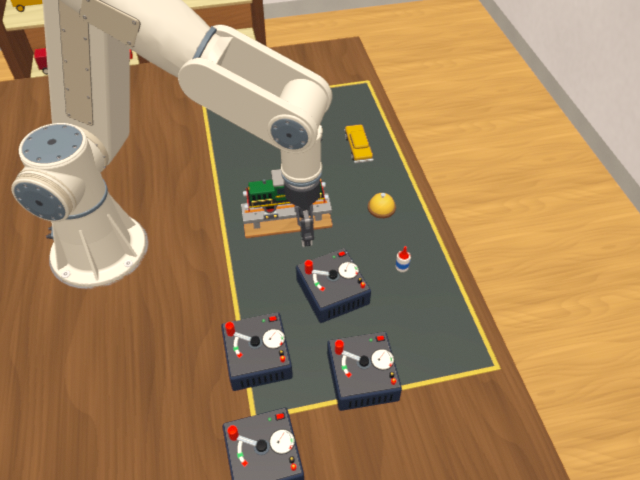

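```bash
python3 - <<'E'
from h import *
f=dict(np.load("wrist12.npz")); im=f["color"]
cv2.imwrite("pics/w12z.png",cv2.resize(im[170:380,195:415,::-1],None,fx=3.6,fy=3.6,interpolation=cv2.INTER_CUBIC)[:600])
hsv=cv2.cvtColor(im,cv2.COLOR_RGB2HSV)
m=(((hsv[...,0]<8)|(hsv[...,0]>172))&(hsv[...,1]>150)&(hsv[...,2]>120)).astype(np.uint8)
n,l,st,ce=cv2.connectedComponentsWithStats(m)
i=l[238,331]; print(st[i],ce[i]); 
for z in (94,112): print(onz(f,*ce[i],z))
P=np.array([onz(f,u,v,70)[:2] for u,v in[(208,241),(371,196),(399,328),(253,362)]]);print(P.round(1),P.mean(0))
for a,b in((0,1),(1,2),(2,3),(3,0)):
    e=P[b]-P[a];print(np.linalg.norm(e).round(1),np.degrees(np.arctan2(e[1],e[0])).round(1))
E
```

```text
[319 219  26  35 721] [331.18446602 236.11373093]
[ 525.86090377 -252.84819205   94.        ]
[ 520.16513342 -252.95674153  112.        ]
[[ 532.3 -356.2]
 [ 501.2 -219. ]
 [ 623.9 -195.4]
 [ 652.9 -331.4]] [ 577.57993547 -275.48026974]
140.7 102.8
125.0 10.9
139.1 -77.9
123.1 -168.4
```

View pics/w12z.png

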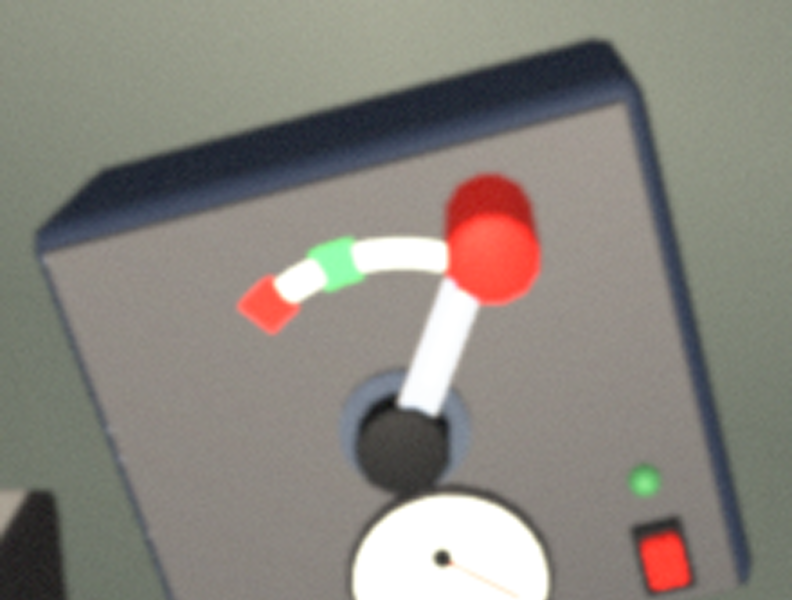

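```bash
python3 - <<'E'
from h import *
f=dict(np.load("wrist12.npz"))
k=onz(f,331.6,241.4,112);b=onz(f,330.0,229.5,76);p=onz(f,307.3,289.2,71);print(k,b,p)
d=((k+b)/2-p)[:2];print(np.linalg.norm(d),np.degrees(np.arctan2(d[1],d[0])))
g=onz(f,195+335/3.6,170+263/3.6,70); d=(g-p)[:2];print("green",g,np.linalg.norm(d),np.degrees(np.arctan2(d[1],d[0])))
E
```

```text
[ 524.18369642 -252.84075327  112.        ] [ 525.86160932 -253.44388208   76.        ] [ 580.54592858 -275.7398725    71.        ]
59.9456723184227 157.854047239239
green [ 537.66684509 -289.1981324    70.        ] 44.941523788858284 -162.5747325102324
```

```bash
python3 -m creep '[[-0.001,0.004,0.003,-10.5,6.5,10,0],[0,0,0,0,0,25,0],[0,0,0,0,0,30,0],[0,0,0,0,0,25,0],[0,0,0,0,0,10,0],[0,0,0,0,0,0,0],[0,0,0,0,0,0,0]]'; python3 -c "
from h import *
to(525,-253,259,3.086)"
```

```text
clock: 13.65
eef_pos: [530.3, -242.5, 299.7]
tcp_rot: [3.141, 0.003, 3.096]
contact_force: [1.3, -0.1, 0.1]
opening: 0.999
at [ 530.3 -242.5  299.7] [3.1408e+00 2.9000e-03 3.0959e+00] F [ 1.3 -0.1  0.1] op 0.999 t 13.65
  w [0.0008 0.0029 0.0099] d [  5.  -10.8  40.6]
```

```bash
python3 -m creep '[[0.001,0.003,0.01,5,-11,6,0],[0,0,0,0,0,12,0],[0,0,0,0,0,12,0],[0,0,0,0,0,6,0],[0,0,0,0,0,0,0],[0,0,0,0,0,0,0]]'; python3 -c "
from h import *
to(525,-253,259,3.086)
f=grab_frame('wrist');cv2.imwrite('pics/w13.png',f['color'][:,:,::-1])"
```

```text
clock: 14.15
eef_pos: [526.3, -254.3, 264.1]
tcp_rot: [-3.139, 0.005, 3.085]
contact_force: [0.0, 0.1, 0.5]
opening: 1.001
at [ 526.3 -254.3  264.1] [-3.1391  0.0052  3.0852] F [0.  0.1 0.5] op 1.001 t 14.15
  w [-0.0025  0.0052 -0.0008] d [1.4 1.2 5. ]
```

View pics/w13.png

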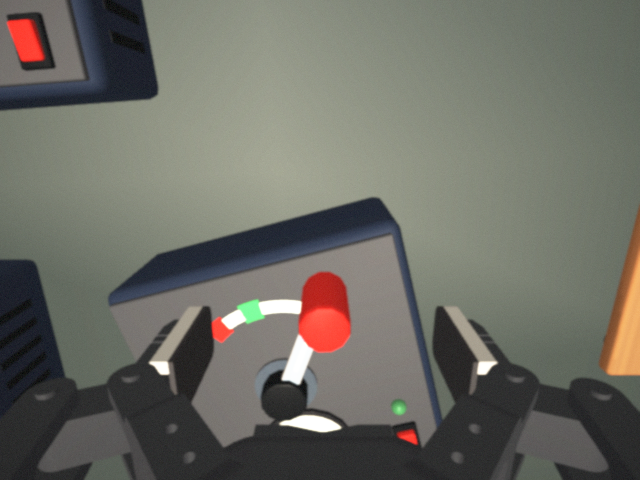

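```bash
python3 -m creep '[[-0.002,0.005,0,1.4,1.2,4,0],[0,0,0,0,0,0,0.3],[0,0,0,0,0,0,0.5],[0,0,0,0,0,0,0.65],[0,0,0,0,0,0,0.72],[0,0,0,0,0,0,0.8],[0,0,0,0,0,0,1],[0,0,0,0,0,0,1]]' 20; python3 -c "
from h import *
to(525,-253,259,3.086)
f=grab_frame('wrist');cv2.imwrite('pics/w14.png',f['color'][:,:,::-1])"
```

```text
clock: 14.87
eef_pos: [525.3, -253.6, 261.5]
tcp_rot: [-3.139, 0.002, 3.086]
contact_force: [1.2, 1.0, -2.3]
opening: 0.22
at [ 525.3 -253.6  261.5] [-3.1388e+00  1.9000e-03  3.0861e+00] F [ 1.2  1.  -2.3] op 0.22 t 14.87
  w [-0.0028  0.0019  0.0001] d [0.3 0.6 2.5]
```

View pics/w14.png

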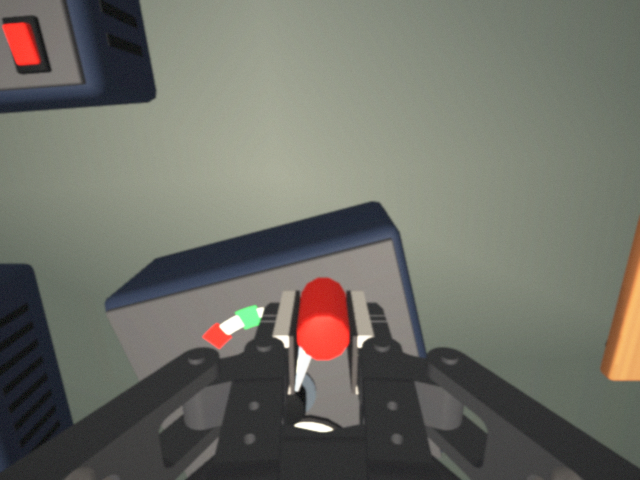

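```bash
python3 -m creep '[[-0.002,0.002,0,0.8,-3,0,1],[0,0,0,0.8,-4,0,1],[0,0,0,0.7,-4,0,1],[0,0,0,0.7,-4,0,1],[0,0,0,0,0,0,1]]'; python3 -c "
from h import *
to(523.4,-294.3,261.5,3.086)
s=sense()['eef_pos'];d=s[:2]-[580.5,-275.7];print(np.hypot(*d),np.arctan2(d[1],d[0])%(2*np.pi)-np.pi+.6-np.radians(12.25))"
```

```text
clock: 15.33
eef_pos: [520.8, -266.3, 261.4]
tcp_rot: [3.135, -0.004, 3.087]
contact_force: [2.2, 2.8, -0.8]
opening: 0.226
at [ 520.8 -266.3  261.4] [ 3.1352 -0.0036  3.0869] F [ 2.2  2.8 -0.8] op 0.226 t 15.33
  w [ 0.0064 -0.0036  0.0009] d [ -4.1 -27.8  -0.3]
60.388977119983736 0.22995964189443488
```

```bash
python3 -m creep '[[0.006,-0.003,0,0,-4,0,1],[0,0,0,-0.3,-4,0,1],[0,0,0,-0.5,-4,0,1],[0,0,0,-0.7,-4,0,1],[0,0,0,-0.7,-3,0,1],[0,0,0,0,0,0,1]]'; python3 -c "
from h import *
to(523.4,-294.3,261.5,3.086)
s=sense()['eef_pos'];d=s[:2]-[580.5,-275.7];print(np.hypot(*d),np.arctan2(d[1],d[0])%(2*np.pi)-np.pi+.6-np.radians(12.25))"
```

```text
clock: 15.83
eef_pos: [519.1, -282.1, 261.2]
tcp_rot: [3.132, -0.012, 3.088]
contact_force: [2.6, 4.3, -0.9]
opening: 0.22
at [ 519.1 -282.1  261.2] [ 3.1319 -0.0115  3.0879] F [ 2.6  4.3 -0.9] op 0.22 t 15.83
  w [ 0.0097 -0.0115  0.0018] d [ -4.9 -11.9  -0.4]
61.7036952057787 0.4904624051106231
```

```bash
python3 -m creep '[[0.008,-0.01,0.001,-1.5,-4,0,1],[0,0,0,-1,-4,0,1],[0,0,0,-1,-3.5,0,1],[0,0,0,-1,-2,0,1],[0,0,0,0,0,0,1]]'; python3 -c "
from h import *
to(523.4,-294.3,261.5,3.086)
s=sense()['eef_pos'];d=s[:2]-[580.5,-275.7];print(np.hypot(*d),np.arctan2(d[1],d[0])%(2*np.pi)-np.pi+.6-np.radians(12.25))
f=grab_frame('wrist');cv2.imwrite('pics/w15.png',f['color'][:,:,::-1])"
```

```text
clock: 16.25
eef_pos: [520.5, -293.1, 261.1]
tcp_rot: [3.132, -0.011, 3.088]
contact_force: [1.8, 5.4, 0.5]
opening: 0.223
at [ 520.5 -293.1  261.1] [ 3.1324 -0.0109  3.0877] F [1.8 5.4 0.5] op 0.223 t 16.25
  w [ 0.0092 -0.0109  0.0016] d [-3.  -1.  -0.5]
62.505996142331455 0.6681879707362252
```

View pics/w15.png

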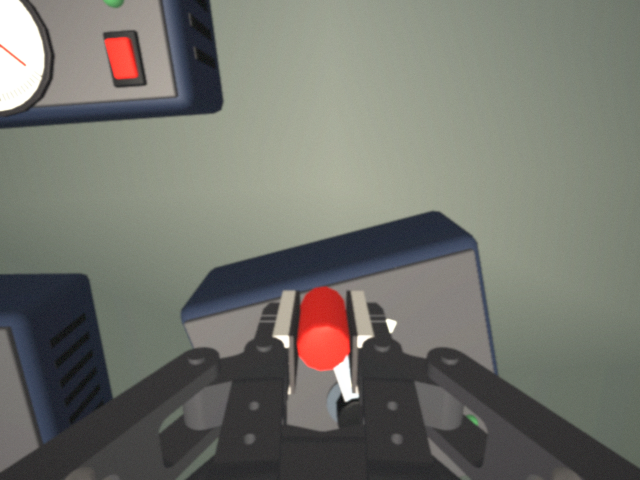

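```bash
python3 - <<'E'
from h import *
s=sense(); R=Ro.from_euler("xyz",s["tcp_rot"]).as_matrix(); p=s["eef_pos"]+R@[0,0,160]; print(p,s["contact_force"])
d=p[:2]-[580.5,-275.7];print(np.arctan2(d[1],d[0])%(2*np.pi)-np.pi+.6-np.radians(12.25))
f=grab_frame("scene");cv2.imwrite("pics/sc16.png",cv2.resize(f["color"][225:315,225:325,::-1],None,fx=6,fy=6,interpolation=cv2.INTER_CUBIC))
f=grab_frame("side");cv2.imwrite("pics/sd16.png",cv2.resize(f["color"][225:325,285:385,::-1],None,fx=6,fy=6,interpolation=cv2.INTER_CUBIC))
cv2.imwrite("pics/sd16L.png",cv2.resize(f["color"][143:253,215:355,::-1],None,fx=5,fy=5,interpolation=cv2.INTER_CUBIC))
f=grab_frame("wrist");cv2.imwrite("pics/w16z.png",cv2.resize(f["color"][270:450,270:450,::-1],None,fx=3.3,fy=3.3,interpolation=cv2.INTER_CUBIC))
E
```

```text
[ 518.82813965 -291.46226942  101.07469823] [-0.22471722  4.26838433  2.40523143]
0.6364233291470528
```

View pics/sc16.png

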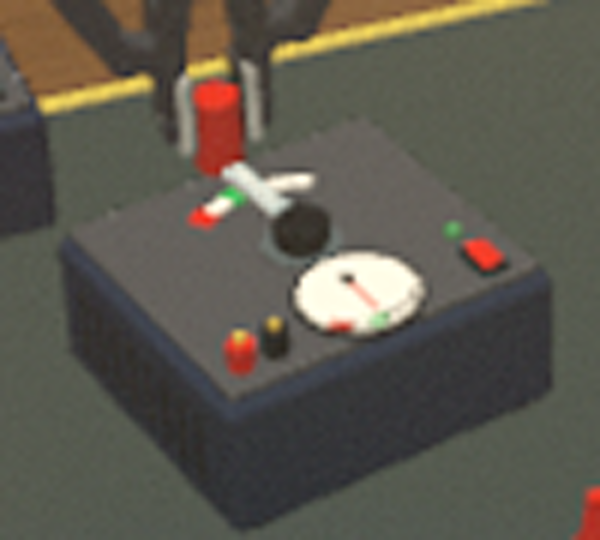

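View pics/sd16.png

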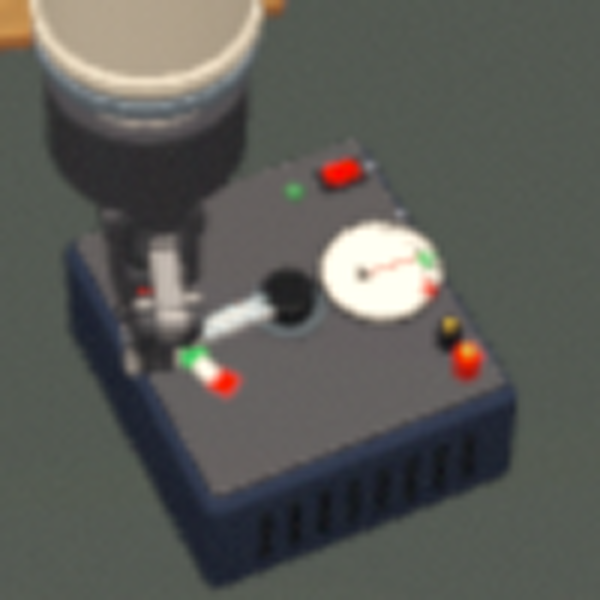

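View pics/w16z.png

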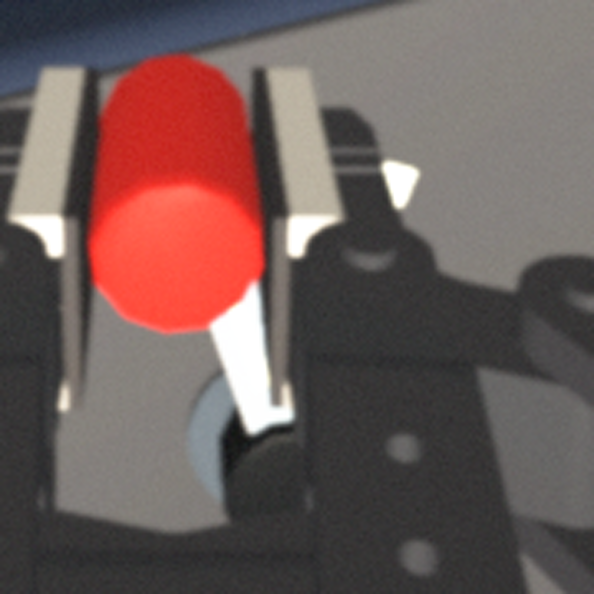

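View pics/sd16L.png

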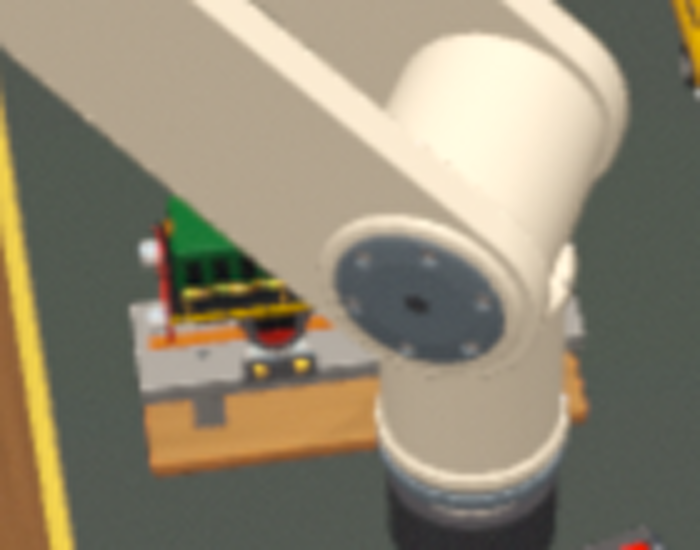

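```bash
python3 -m creep '[[0.008,-0.01,0.001,-1.5,-3,0,1],[0,0,0,-0.5,-2,0,1],[0,0,0,0,0,0,1]]'; python3 - <<'E'
from h import *
s=sense(); R=Ro.from_euler("xyz",s["tcp_rot"]).as_matrix(); p=s["eef_pos"]+R@[0,0,160]; print(p,s["contact_force"],s["tcp_rot"],s["clock"])
V=lambda d:np.arctan2(d[1],d[0])%(2*np.pi)-np.pi+.6-np.radians(12.25)
print("tip v",V(p[:2]-[580.5,-275.7]))
w=grab_frame("wrist");im=w["color"];hsv=cv2.cvtColor(im,cv2.COLOR_RGB2HSV)
m=(((hsv[...,0]<8)|(hsv[...,0]>172))&(hsv[...,1]>150)&(hsv[...,2]>60)).astype(np.uint8)
n,l,st,ce=cv2.connectedComponentsWithStats(m);i=l[340,323];print(st[i],ce[i])
x,y,W,H=st[i][:4]
q=onz(w,x+W/2,y+H-W/2,112);print(q,V(q[:2]-[580.5,-275.7]),np.hypot(*(q[:2]-[580.5,-275.7])))
cv2.imwrite("pics/w17.png",im[:,:,::-1])
f=grab_frame("scene");a=cv2.resize(f["color"][250:290,265:305,::-1],None,fx=12,fy=12,interpolation=cv2.INTER_CUBIC)
f=grab_frame("side");b=cv2.resize(f["color"][255:295,325:365,::-1],None,fx=12,fy=12,interpolation=cv2.INTER_CUBIC)
cv2.imwrite("pics/m17.png",np.hstack([a,b])[:,:800] if 0 else cv2.resize(np.hstack([a,b]),(800,400)))
E
```

```text
clock: 16.7
eef_pos: [521.2, -297.0, 260.9]
tcp_rot: [3.139, -0.004, 3.087]
contact_force: [-0.3, 4.5, 2.4]
opening: 0.223
[ 520.56513737 -296.49693947  100.94760149] [-0.2842555   4.46737285  2.448578  ] [ 3.13857845 -0.00408285  3.0874256 ] 16.7
tip v 0.72019006594711
[ 296  286   55   84 3628] [322.64801544 328.74366042]
[ 520.92391609 -295.45225548  112.        ] 0.7063389122008975 62.76512862112034
```

View pics/m17.png

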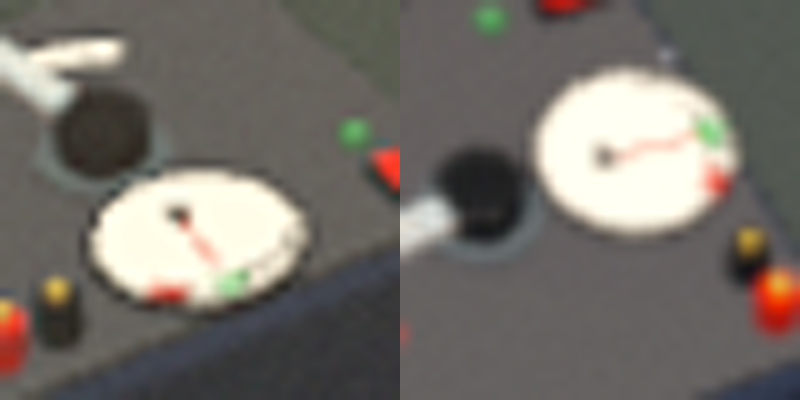

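```bash
python3 -m creep '[[0,0,0,0,0,0,1],[0,0,0,0,0,0,1],[0,0,0,0,0,0,1]]'; python3 - <<'E'
from h import *
w=grab_frame("scene");im=w["color"]
cv2.imwrite("pics/f18.png",cv2.resize(im[160:320,225:435,::-1],None,fx=3.7,fy=3.7,interpolation=cv2.INTER_CUBIC))
s=sense();print(s["eef_pos"],s["tcp_rot"])
E
```

```text
clock: 17.1
eef_pos: [521.2, -296.9, 261.0]
tcp_rot: [3.139, -0.004, 3.088]
contact_force: [-0.5, 4.1, 1.4]
opening: 0.223
[ 521.1998251  -296.88835856  260.96649695] [ 3.13881641 -0.00412056  3.087499  ]
```

View pics/f18.png

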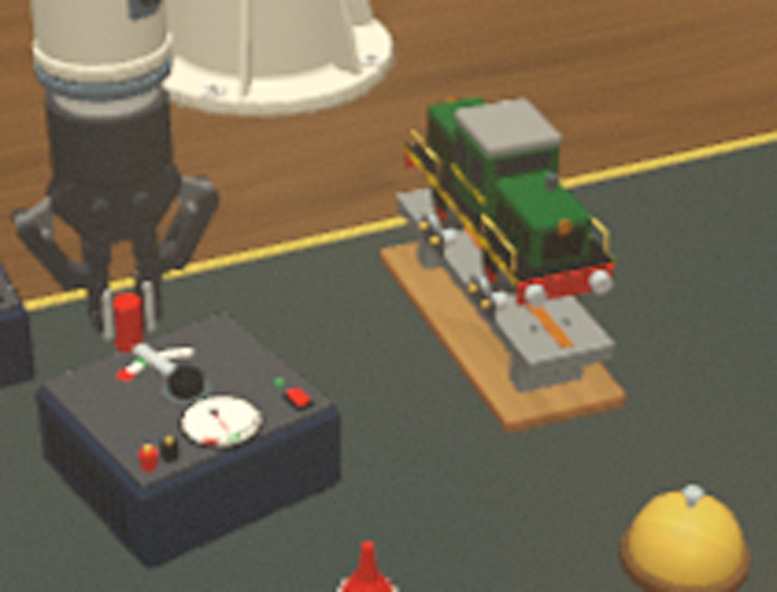

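The picture shows the loco level on the stand at about (510,200). The fingers hold the knob at (127,322), and the needle points into the green band. The pose hasn't drifted, so I'm handing the job in.

```bash
python3 -c "
from rig import job; print(job.sign_off())"
```

```text
the job is handed in; nothing more can be done
None
```

The shunter is on the roller stand and released, and the fingers are holding the throttle in the green. I handed the job in at about 17 s; no verdict was reported.

**Shunter**
- **Height:** I gripped it by the cab, lowered it in steps of 1–2 mm and let go. A light press on the roof with shut fingers (about 18 N) met it at TCP z 350.7 mm. A fully seated loco should give 350.9 mm.
- **Position:** The wrist camera put it within about 0.6 mm along the stand and 1.5 mm across, and in line to 0.1°.
- **Disagreement:** Two coarser camera height estimates came out about 1.3 mm high. That is within their noise, so I trusted the touch check.
- **Last look:** After the throttle move, the loco still stood level on the stand.

**Throttle**
- **Angle:** I gripped the knob at 20 N and moved it slowly along its arc. Fingertip position and the wrist view gave 0.72 and 0.71 rad, and the voltmeter needle was in the green in both the scene and side views.
- **Hold:** The wrist force was about 4 N, with no drift over the last 0.4 s. My highest estimate at any point was 0.72 rad, so it stayed clear of the red.
- **Disagreement:** The knob radius from the last image was 62.8 mm instead of 60, so the angle could be off by a few hundredths of a radian.

I never moved near the toy car, the bell or the oil bottle. I did not measure their positions again at the end.

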